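# Clamp a stone with a keyhole-slot stop

### The job

Lower the sliding stop with the orange grip into the red-edged mouth of the yellow holding jig, and lead it along the dog-leg slot, under the top plate, until it pushes the small carved stone snugly and squarely against the jig's fence. Let go of it, then throw the red-knobbed lock lever all the way over towards the slot. Keep the stone flat on the jig and leave the other things on the bench where they are.

Things in the scene. Friction and masses are not known exactly. Their poses are not given: they have to be found in the camera images.
- jig: Holding jig fixed to the bench, yellow sides, bare metal top plate. Origin on the bench, z up; spans x -105 to 85, y -150 to 165 mm. The top plate, z 21 to 30 mm, has one continuous opening: square mouth, a leg of slot in +x, a corner, the main slot in +y. Under it is a 13 mm high space over a floor at z 8. Upright yellow fence at the +y end, 130 mm wide: inner face at y 150, top at z 82.
- jig_mouth (a point): Centre of the red-edged square mouth, 60 x 60 mm, on the jig's floor: x -35, y -105, z 8 mm in the jig; axes as the jig's. From the mouth a leg of slot 26 mm wide runs in the jig's +x at y -105 to the corner.
- jig_corner (a point): Corner of the slot, on the floor: x 30, y -105, z 8 mm in the jig. Here the stop's axis turns from going +x to going +y. The main slot, 26 mm wide, runs from here in +y at x 30 and ends at y 75 mm.
- jig_home (a point): Where the stop's axis stands, on the floor, when the stone is tight between stop and fence: x 30, y 45, z 8 mm in the jig.
- stop_mid (a point): The loose stop, standing upright; the point is on its axis, 58 mm above its underside. From below: square steel foot 50 x 50 x 10 mm, round neck 20 mm across (10 to 26 mm up), wooden block 50 x 50 mm (26 to 66), orange grip 30 x 30 mm (66 to 116). Axes x, y square to its sides, z up; all four sides are alike, any quarter turn will do.
- stop: The same stop, 0.3 to 0.55 kg; origin at the centre of its underside. In the slot its foot stands on the jig's floor and runs below the top plate (3 mm free height), the neck runs in the slot with 3 mm play either side, and the block passes 4 mm above the plate.
- stone_mid (a point): Carved pale limestone block with a rosette on top, loose, 90 (x) x 80 (y) x 50 mm (z); the point is its centre, axes along its sides. It lies on the jig's top plate over the main slot, nearly square, 15 to 35 mm short of the fence. Tight against the fence its centre is at y 110 mm in the jig.
- stone: The same stone, 0.65 to 1 kg; origin at the centre of its underside. Pushing it along the plate takes 3 to 10 N.
- lock (a joint): Angle of the lock lever, rad: 0 leaning away from the slot (to the jig's -x), 1.0 thrown right over towards the slot (+x); it starts at 0 to 0.15, turns easily (about 1 N at the knob) and stays where it is left.
- lock_tip (a point): Centre of the lever's red ball, 26 mm across, on a 10 mm thick steel arm that turns in the jig's x-z plane about a pivot at x -68, y -20, z 52 mm in the jig; the ball's centre is 80 mm from it. The dark block under it, 70 x 50 x 25 mm, stands on the top plate.
- bottle: Bystander: white bottle with blue cap, 66 mm across, about 170 mm tall, stands to the left or the right of the jig (the stop is on the other side); origin under its base.
- mallet: Bystander: mason's mallet standing on its grey head (96 mm across), wooden handle up, 220 mm tall; origin under the head.
- chisel_flat: Bystander: flat chisel with red end, 195 mm long, lying beyond the jig; origin under its middle.
- chisel_claw: Bystander: wider chisel with blue end, 195 mm long, lying beside the other; origin under its middle.
- offcut: Bystander: stone offcut 90 x 70 x 45 mm, left of the jig; origin under its centre.
- rasp: Bystander: rasp with wooden handle, 260 mm long, 18 mm high, lying on the right, pointing away from the robot; origin below its middle.
- tin: Bystander: green tin, 72 mm across, 75 mm tall, right of the jig; origin under its base.
There are look-alikes about, which are no part of the job. Of the things that look like the stop, the smallest one is meant.

How it is judged:
On the way, in this order (a step that is already met when the one before it is completed fails the run):
1. the stop's foot is down in the jig and beneath the top plate, in the main slot (z of stop_mid in the frame of jig between 0.062 and 0.0705 m and x of stop_mid in the frame of jig between 0.022 and 0.038 m and angle between stop_mid's own z axis and vertical below 0.12 rad), for 0.2 s.
2. the stop has pushed the stone against the fence and bears on it (all of step 1 and y of stone_mid in the frame of jig above 0.106 m and y of stop_mid in the frame of jig between 0.041 and 0.052 m and z of stone_mid in the frame of jig between 0.051 and 0.059 m and x of stone_mid in the frame of jig between -0.015 and 0.055 m and angle between stone_mid's own z axis and vertical below 0.1 rad and angle between the y axis of stone_mid and the y axis of jig, either way round below 0.1 rad and (angle between the y axis of stop_mid and the y axis of jig, either way round below 0.12 rad or angle between the x axis of stop_mid and the y axis of jig, either way round below 0.12 rad)), for 0.2 s.
3. the lock lever is thrown over (value of joint lock above 0.85 rad), for 0.2 s.
At the end, for the whole second after the job is handed in: Stop upright and square (7 deg) in the main slot, foot under the top plate, axis within 4 mm of home; stone flat and square (6 deg) on the jig, within 4 mm of the fence; lever past 0.85 rad; stop and stone at rest (all of step 2 and linear speed of each of stop, stone below 0.02 m/s and value of joint lock above 0.85 rad); the robot touches nothing.
It fails at once if the stone is tipped or lifted off the jig (angle between stone_mid's own z axis and vertical above 0.3 rad or z of stone_mid in the frame of jig above 0.075 m).
It fails at once if a bystander is moved by more than 30 mm (distance of any of bottle, mallet, chisel_flat, chisel_claw, offcut, rasp, tin from where it was at the start of the episode above 0.03 m).
It fails at once if a standing bystander is tipped over (angle between any of bottle, mallet, tin's own z axis and vertical above 0.4 rad).
It also fails if it takes over 72 s, if anything falls off the work surface, if the arm or the gripper's body presses on something with over 40 N, if the wrist force passes 120 N, or if a joint passes its speed limit or range.

### The arm

A 6-joint arm with a two-finger parallel gripper is mounted at the origin on the work surface. World frame = base frame: x ahead of the robot, y to its left, z up, the work surface at z = 0. Lengths are in m, angles in rad, forces in N, time in s.
With the tool pointing down it reaches from about 0.35 to 0.775 m from the base axis. Payload 7.3 kg.
Tool frame: the origin (TCP) lies at the very end of the fingers, on their centre line; the grasp point (between the pads) lies behind it (env.hold_point_z is the z of the grasp point in the tool frame, in m); z points along the fingers, y is the direction in which the jaws open and shut (so a half turn about z gives the same grasp; the last joint's range is limited). The gripper opens to 92 mm and grips with 3 to 60 N. Pads are 19 mm wide; open, the fingers measure 130 mm over their backs; the gripper's body (75 mm by 190 mm) begins 47 mm behind the grasp point.
Start: joints at [-1.341, 0.342, 1.524, -0, 1.275, -0.146], TCP at [0.193, -0.488, 0.197] pointing down, gripper open.
Joint ranges: [-2.53, 2.53], [-0.77, 2.02], [0.04, 2.7], [-1, 4.14], [0.28, 2.66], [-3.11, 3.11]. Speed limits (rad/s): [2.57, 2.57, 3.14, 3.14, 3.14, 3.14].

### API

Orientations are given as [roll, pitch, yaw] about the fixed x, y, z axes, in that order (R = Rz(yaw) Ry(pitch) Rx(roll)).
In Python, from cell import status, cams, env gives the robot as it stands. The module is installed in compiled form; this text tells all that it offers.
- The arm moves only by the tool apply_moves, never from a script. Its argument "plan" is text: rows parted by semicolons, each of 4 numbers parted by spaces: the shift along the tool's x, y, z in units of 40 mm (1.0 is 40 mm), then the turn about the tool's z in units of 6 degrees (1.0 is 6 degrees). In form: tx ty tz roll; .... A call has 1 to 12 rows; each row shifts and turns the commanded pose from where the row before left it, along the tool's axes as they then stand; what a row does not reach is not made up. A row lasts 1/8 s, in which the tool goes at most 62.5 mm and 10.7 degrees, less where a joint would pass 70% of its speed; a pose out of reach is approached as far as the arm can. A call is refused whole if a number of a shift passes 1 or a number of a turn 1, either way. A call with a gripper value outside its range is refused whole. "fingers" is the opening, from 0 (shut) to 1 (fully open), set as the call begins (left out, the last holds). The fingers move at their own pace and stop on an object; "grip_force" is the grip in N (left out, the last holds). Time passes only in rows, so rows that do not move let the fingers close. It gives the time, the measured TCP pose, the force and the opening at its end, in the units of the state.
- status.observe(): the state, without advancing time (a new reading comes with each control period).
- cams.grab_frame(name): name is "side" or "top"; returns a dict with "pixels" (400x640x3 uint8, red, green, blue), "range_z" (400x640 float32, m along the optical axis (not along the pixel's ray), 0 where there is no reading), "mtx" (3x3 intrinsics, pixels), "k1" (the pictures are not rectified: a ray, as slopes to the right and down, at radius r is drawn at 1 + k1 r^2 times it, then the intrinsics apply), "cam_to_world" (4x4, takes a point from camera to world coordinates). Camera axes: x right, y down, z forward; pixel columns grow to the right and rows downward; lengths in m; the calibration is good to about 2 mm. A picture is of the moment at which its call begins.
- env.finish_job(): hands the job in, once; it reports no verdict.
The state is a dict: "t": time; "qpos": joint angles; "joint_velocities": joint speeds; "effort": joint torques, N m; "tool_pos": TCP position; "eef_rot": TCP orientation; "ft_force": force on the tool from outside, world axes, zero at the start; "moment": the same for the moment, N m; "finger_gap": finger opening in m.
Only numpy, scipy, OpenCV 4.12 (cv2) and the standard library are available. Lean on these libraries where they do the work, as an engineer would, in place of code of your own. Each camera call takes 0.05 s, during which the arm holds its last target. There are 200 camera calls.

## Working session

There is one attempt and no reset: what is moved stays moved. The work goes in short steps, Python scripts to look and compute and a tool call to move; the robot and the scene stay as the last step left them, time stands still between calls to the robot, and variables do not carry over. Pictures are saved under pics/ and viewed, about 8 in all and at most 12, crops included, and the job is handed in when it is done.

Besides the shell and the picture viewer there is one more tool, called after ">>>" as name(argument=value, ...), one argument or row to a line, values as JSON. apply_moves: Moves the arm, as the interface text tells. Its arguments: {"type":"object","properties":{"plan":{"type":"string"},"fingers":{"type":"number"},"grip_force":{"type":"number"}},"required":["plan"]}

```bash
mkdir -p pics; cat > h.py <<'E'
import numpy as np, cv2
from cell import status, cams, env
def grab(n):
    f=cams.grab_frame(n); np.savez(f'{n}.npz',**f); return f
def load(n): return dict(np.load(f'{n}.npz'))
def rays(f,uv):
    uv=np.atleast_2d(uv).astype(float); K=np.array(f['mtx']); k=float(f['k1'])
    d=np.c_[(uv[:,0]-K[0,2])/K[0,0],(uv[:,1]-K[1,2])/K[1,1]]; u=d.copy()
    for _ in range(20): u=d/(1+k*(u**2).sum(1,keepdims=True))
    return np.c_[u,np.ones(len(u))]
def onplane(f,uv,z):
    T=np.array(f['cam_to_world']); r=rays(f,uv)@T[:3,:3].T; o=T[:3,3]
    return o+r*((z-o[2])/r[:,2])[:,None]
def cloud(f):
    h,w=f['range_z'].shape; v,u=np.mgrid[:h,:w]
    r=rays(f,np.c_[u.ravel(),v.ravel()])*f['range_z'].ravel()[:,None]
    T=np.array(f['cam_to_world']); return (r@T[:3,:3].T+T[:3,3]).reshape(h,w,3)
def proj(f,P):
    T=np.linalg.inv(np.array(f['cam_to_world'])); p=np.atleast_2d(P)@T[:3,:3].T+T[:3,3]
    s=p[:,:2]/p[:,2:]; s=s*(1+float(f['k1'])*(s**2).sum(1,keepdims=True)); K=np.array(f['mtx'])
    return np.c_[s[:,0]*K[0,0]+K[0,2],s[:,1]*K[1,1]+K[1,2]]
def save(n,img): cv2.imwrite(f'pics/{n}.png',img[...,::-1])
E
python3 - <<'E'
from h import *
s=status.observe(); print(s, env.hold_point_z)
for n in('top','side'):
    f=grab(n); save(n+'0',f['pixels']); print(n,f['mtx'],f['k1'],f['cam_to_world'])
E
```

```text
{'t': 0.0, 'qpos': array([-1.34104190e+00,  3.42725240e-01,  1.52502415e+00,  6.40844740e-06,
        1.27539294e+00, -1.45997368e-01]), 'joint_velocities': array([-6.73078101e-04, -9.16744681e-05,  9.39700302e-04, -1.06000814e-03,
        1.10337606e-04, -1.76789553e-04]), 'effort': array([-1.98570298e-03, -4.31247675e+01, -2.44218439e+01,  7.17400247e-02,
        5.59888990e-02, -8.35908418e-05]), 'tool_pos': array([ 0.19257977, -0.48791548,  0.1965412 ]), 'eef_rot': array([-3.14006035e+00, -2.31508592e-04,  3.75749747e-01]), 'ft_force': array([-0.56505011, -0.52156368,  0.95231417]), 'moment': array([ 0.02533249, -0.01344549, -0.02064685]), 'finger_gap': 0.0918732222072364} -0.0188
top [[476.0940814    0.         316.92551416]
 [  0.         476.0940814  197.34869821]
 [  0.           0.           1.        ]] -0.022833831122533288 [[ 0.0047921  -0.99747819  0.07081166  0.43741078]
 [-0.99986423 -0.00589591 -0.01538724  0.00176318]
 [ 0.01576594 -0.07072831 -0.99737101  1.65954451]
 [ 0.          0.          0.          1.        ]]
side [[456.10607541   0.         309.55891705]
 [  0.         456.10607541 196.14743306]
 [  0.           0.           1.        ]] -0.07483500410710088 [[ 0.96116941 -0.18358963  0.20602964  0.22789051]
 [-0.27588993 -0.62258412  0.73230715 -1.15816355]
 [-0.00617321 -0.76071273 -0.64905934  1.11286412]
 [ 0.          0.          0.          1.        ]]
```

View pics/top0.png

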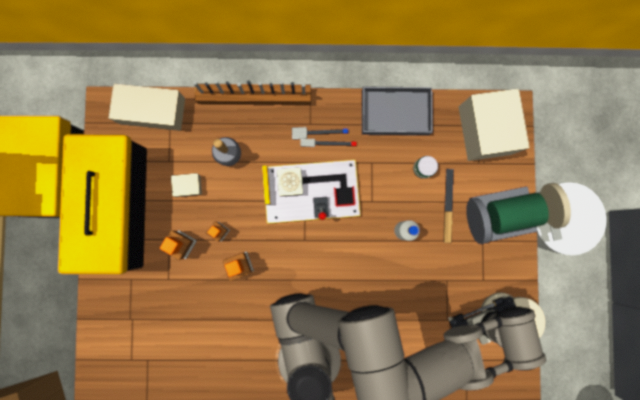

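View pics/side0.png

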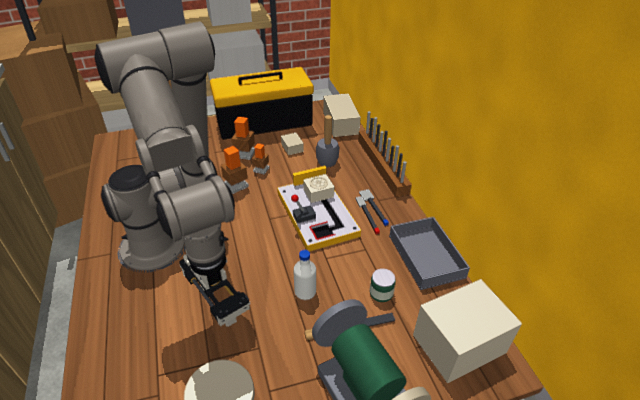

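Top view: the jig lies at about (312,190), with its fence at left (267,185), mouth at (344,196) and lever ball at (321,216). Three things look like the stop: A (172,245), B (214,232) and C (235,267). B looks smallest, so I'll measure all three and check B in a crop.

```bash
python3 - <<'E'
from h import *
for n in('top','side'):
    f=load(n); C=cloud(f); px=f['pixels']; hsv=cv2.cvtColor(px,cv2.COLOR_RGB2HSV)
    print(n)
    W=C
    roi=(W[...,0]>0.15)&(W[...,0]<0.8)&(W[...,1]>0.1)&(W[...,1]<0.75)
    m=((hsv[...,0]>7)&(hsv[...,0]<15)&(hsv[...,1]>200)&(hsv[...,2]>150)&roi&(W[...,2]>.05)).astype(np.uint8)
    k,l,st,c=cv2.connectedComponentsWithStats(m)
    for i in range(1,k):
        if st[i,4]>15:
            P=W[l==i]; zt=np.percentile(P[:,2],95); T=P[P[:,2]>zt-.006]
            r=cv2.minAreaRect((T[:,:2]*1000).astype(np.float32))
            print('orange',c[i].round(1),st[i,4],'ztop',zt.round(4),'rect',r)
    # jig plate
    J=(W[...,0]>0.3)&(W[...,0]<0.7)&(W[...,1]>-.2)&(W[...,1]<.25)
    m=(J&(abs(W[...,2]-.03)<.006)&(hsv[...,1]<70)&(hsv[...,2]>120))
    P=W[m]; print('plate',m.sum(),cv2.minAreaRect((P[:,:2]*1000).astype(np.float32)),np.median(P[:,2]))
    m=J&(hsv[...,0]>20)&(hsv[...,0]<32)&(hsv[...,1]>150)&(W[...,2]>.06)
    P=W[m]; print('fence',m.sum(),P.min(0),P.max(0),cv2.minAreaRect((P[:,:2]*1000).astype(np.float32)))
    m=J&(W[...,2]>.073)&(W[...,2]<.088)&(hsv[...,1]<110)&(hsv[...,2]>120)
    P=W[m]; print('stone',m.sum(),np.median(P,0),cv2.minAreaRect((P[:,:2]*1000).astype(np.float32)))
    m=J&((hsv[...,0]<5)|(hsv[...,0]>174))&(hsv[...,1]>150)&(hsv[...,2]>90)
    k,l,st,c=cv2.connectedComponentsWithStats(m.astype(np.uint8))
    for i in range(1,k):
        if st[i,4]>5: P=W[l==i]; print('red',c[i].round(1),st[i],P.mean(0).round(4),P[:,2].max())
t=load('top')['pixels'][135:285,150:370]; s=load('side')['pixels'][105:255,210:370]
a=cv2.resize(t,None,fx=3.5,fy=3.5,interpolation=cv2.INTER_CUBIC); save('crop_top',a)
save('crop_side',cv2.resize(s,None,fx=3.9,fy=3.9,interpolation=cv2.INTER_CUBIC))
E
```

```text
top
orange [215.9 231.1] 17 ztop 0.1203 rect ((428.471435546875, 300.2662048339844), (5.935614109039307, 28.69157600402832), 64.08936309814453)
orange [172.9 242.6] 23 ztop 0.1723 rect ((401.0142517089844, 427.4165344238281), (47.57019805908203, 21.1550350189209), 28.91402816772461)
orange [235.3 267.9] 45 ztop 0.1711 rect ((317.151123046875, 227.53671264648438), (26.752668380737305, 55.20599365234375), 66.93688201904297)
plate 2789 ((575.8723754882812, -2.996124267578125), (191.43592834472656, 316.8043212890625), 4.9184370040893555) 0.030227574156751924
fence 365 [0.43741078 0.00176318 0.06003595] [0.65750172 0.16135596 1.65954451] ((528.7260131835938, 106.07030487060547), (268.1543884277344, 70.47705841064453), 34.07400131225586)
stone 601 [0.60331499 0.07113674 0.08122954] ((602.97607421875, 71.88219451904297), (90.47441864013672, 79.89119720458984), 4.646953582763672)
red [344.7 198.8] [335 188  20  18  66] [ 0.5474 -0.1173  0.0423] 1.6595445132546085
red [321.9 214.9] [318 212   9   7  44] [ 0.4896 -0.0381  0.1283] 0.14312767472391963
side
orange [240.  125.3] 152 ztop 0.1725 re
[... 398 characters left out ...]
579.0339965820312, -4.249786376953125), (192.41050720214844, 320.68017578125), 4.864887714385986) 0.031028181621644668
fence 211 [0.52910006 0.09573562 0.0601426 ] [0.65782123 0.15995834 0.08849148] ((593.4228515625, 143.50933837890625), (124.39886474609375, 56.817203521728516), 24.149343490600586)
stone 371 [0.60405679 0.06051889 0.081695  ] ((568.806396484375, 49.74302673339844), (191.2319793701172, 108.3066177368164), 23.17120933532715)
red [294.5 197.7] [291 195   7   7  35] [ 0.4891 -0.0461  0.1331] 0.1402013869217128
red [313.7 232.8] [310 226  10  13  23] [ 0.5342 -0.1166  0.0247] 0.03817233798822528
red [326.8 235.7] [321 234  13   5  18] [ 0.5743 -0.1364  0.0184] 0.03523432587162345
```

View pics/crop_top.png

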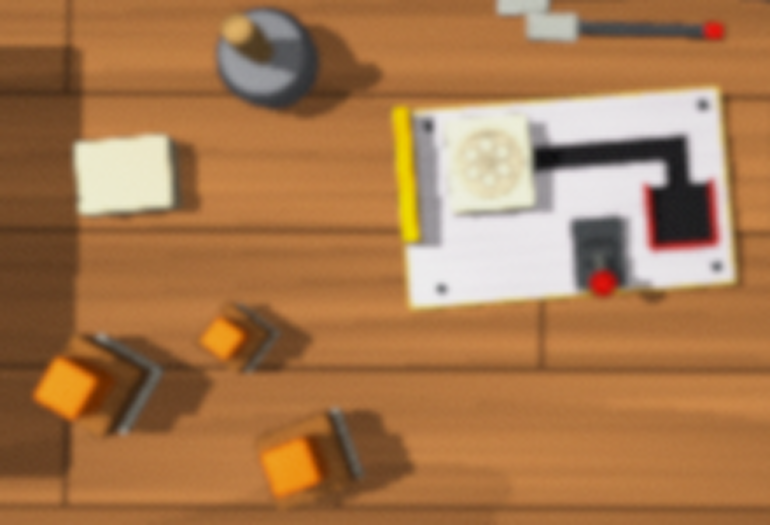

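View pics/crop_side.png

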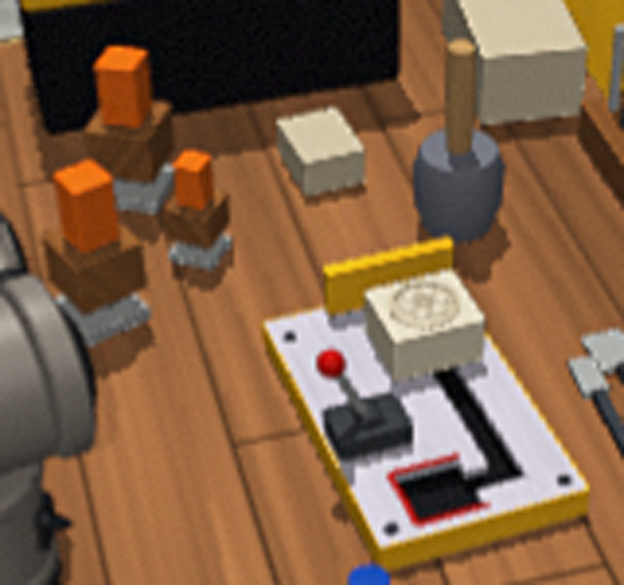

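B (214,232) is the one meant. Its grip is about 30 mm across and its top is at z 0.12, while A and C reach 0.172 with roughly 45 mm grips. The crops show the same ranking. Next I'll fit the jig and B more precisely.

```bash
cat >> h.py <<'E'
def upmask(f,roi,fn,s=6):
    u0,v0,u1,v1=roi; im=cv2.resize(f['pixels'][v0:v1,u0:u1],None,fx=s,fy=s,interpolation=cv2.INTER_CUBIC)
    m=fn(im.astype(int),cv2.cvtColor(im,cv2.COLOR_RGB2HSV).astype(int)).astype(np.uint8)
    cs=max(cv2.findContours(m,cv2.RETR_EXTERNAL,cv2.CHAIN_APPROX_NONE)[0],key=cv2.contourArea)
    return (cs[:,0,:]+.5)/s-.5+[u0,v0]
def rect(P): return cv2.minAreaRect((P[:,:2]*1000).astype(np.float32))
def jig_to_world(p,J): # J=(x,y,yaw)
    c,s=np.cos(J[2]),np.sin(J[2]); return np.array([J[0]+c*p[0]-s*p[1],J[1]+s*p[0]+c*p[1]])
E
python3 - <<'E'
from h import *
f=load('top')
# plate incl. yellow rim at z .03
c=upmask(f,(255,150,372,232),lambda i,h:(h[...,2]>130)&((h[...,1]<60)))
print('white',rect(onplane(f,c,.03)))
c=upmask(f,(312,165,362,214),lambda i,h:(i.max(2)<75))
P=onplane(f,c,.03);print('dark slot',rect(P))
a=cv2.approxPolyDP((P[:,:2]*1000).astype(np.float32),4,True)[:,0]; print(a.round(1).tolist())
for th in (150,190,210,225):
    c=upmask(f,(200,215,232,250),lambda i,h:(h[...,1]>190)&(h[...,0]<16)&(i[...,0]>th)&(h[...,0]>8))
    print(th,'Bgrip',rect(onplane(f,c,.116)))
c=upmask(f,(270,160,310,202),lambda i,h:(h[...,0]>18)&(h[...,0]<40)&(h[...,1]>20)&(h[...,1]<110)&(h[...,2]>185))
print('stone',rect(onplane(f,c,.08)))
c=upmask(f,(260,155,276,210),lambda i,h:(h[...,1]>150)&(h[...,0]>20)&(h[...,0]<33)&(h[...,2]>150))
print('fence',rect(onplane(f,c,.082)))
g=load('side')
c=upmask(g,(250,138,272,164),lambda i,h:(h[...,1]>190)&(h[...,0]<18)&(h[...,0]>6)&(i[...,0]>190))
print('side grip px',c.min(0),c.max(0),rect(onplane(g,c,.116)))
for xy in((.433,.304),(.43,.30)):
    for z in(.066,.116): print(xy,z,proj(f,[*xy,z]),proj(g,[*xy,z]))
E
```

```text
white ((575.2892456054688, -3.4256591796875), (191.53372192382812, 316.7339782714844), 4.847357749938965)
dark slot ((579.9769287109375, -74.43120574951172), (100.56578826904297, 133.92196655273438), 5.133228778839111)
[[538.7000122070312, -144.1999969482422], [585.2000122070312, -140.8000030517578], [590.7999877929688, -123.5], [632.9000244140625, -118.30000305175781], [624.0999755859375, -4.599999904632568], [607.4000244140625, -4.699999809265137], [613.2000122070312, -100.0], [590.0999755859375, -105.19999694824219], [580.7999877929688, -89.0999984741211], [534.4000244140625, -93.19999694824219]]
150 Bgrip ((436.4054260253906, 310.2139587402344), (38.04095458984375, 40.156700134277344), 53.96644592285156)
190 Bgrip ((435.8409729003906, 314.43170166015625), (31.38446044921875, 30.76673126220703), 53.458778381347656)
210 Bgrip ((450.92108154296875, 316.2499084472656), (3.3518733978271484, 10.789697647094727), 6.332773685455322)Traceback (most recent call last):
  File "<stdin>", line 10, in <module>
  File "h.py", line 26, in upmask
    cs=max(cv2.findContours(m,cv2.RETR_EXTERNAL,cv2.CHAIN_APPROX_NONE)[0],key=cv2.contourArea)
ValueError: max() iterable argument is empty
```

```bash
python3 - <<'E'
from h import *
f=load('top');g=load('side')
A=[]
for n,q,(u0,v0,u1,v1) in(('top',f,(198,213,236,252)),('side',g,(245,135,276,176))):
    im=cv2.resize(q['pixels'][v0:v1,u0:u1],None,fx=14,fy=14,interpolation=cv2.INTER_CUBIC); im=cv2.resize(im,(540,560)); A.append(im)
save('stopB',np.hstack(A))
for n,q,roi,ths in(('top',f,(200,215,236,250),(140,160,175,185,195,200)),('side',g,(248,138,272,168),(180,200,220,235))):
  for th in ths:
    c=upmask(q,roi,lambda i,h:(h[...,1]>180)&(h[...,0]<18)&(h[...,0]>6)&(i[...,0]>th))
    P=onplane(q,c,.116); a=cv2.approxPolyDP((P[:,:2]*1000).astype(np.float32),5,True)[:,0]
    print(n,th,rect(P),a.round(0).tolist())
E
```

```text
top 140 ((435.9154357910156, 305.3059387207031), (48.954681396484375, 47.90074920654297), 52.627281188964844) [[465.0, 306.0], [430.0, 336.0], [406.0, 297.0], [419.0, 303.0], [439.0, 292.0], [453.0, 305.0], [456.0, 296.0]]
top 160 ((438.9015808105469, 311.1881103515625), (35.980377197265625, 45.50600814819336), 52.627281188964844) [[465.0, 308.0], [435.0, 336.0], [413.0, 312.0], [437.0, 293.0], [454.0, 309.0], [459.0, 302.0]]
top 175 ((436.070556640625, 314.2879943847656), (34.87448501586914, 34.7352409362793), 50.46815872192383) [[458.0, 315.0], [433.0, 335.0], [416.0, 310.0], [439.0, 294.0]]
top 185 ((436.22906494140625, 314.8067321777344), (33.103973388671875, 32.05836868286133), 53.45801544189453) [[457.0, 318.0], [433.0, 333.0], [417.0, 310.0], [438.0, 295.0]]
top 195 ((435.8052673339844, 314.4574890136719), (30.728364944458008, 30.00409507751465), 53.4596061706543) [[455.0, 319.0], [432.0, 332.0], [417.0, 311.0], [439.0, 296.0]]
top 200 ((435.73046875, 314.2225341796875), (29.743610382080078, 28.927654266357422), 53.21742248535156) [[454.0, 317.0], [432.0, 331.0], [418.0, 311.0], [439.0, 297.0]]
side 180 ((437.92144775390625, 311.8226318359375), (34.16630935668945, 29.888107299804688), 51.80276870727539) [[435.0, 331.0], [419.0, 309.0], [439.0, 291.0], [456.0, 314.0]]
side 200 ((437.9449157714844, 312.1157531738281), (30.89556884765625, 28.452682495117188), 50.49058151245117) [[435.0, 330.0], [419.0, 309.0], [439.0, 293.0], [455.0, 315.0]]
side 220 ((438.090576171875, 312.0837097167969), (27.784574508666992, 26.33075714111328), 51.84340286254883) [[436.0, 328.0], [421.0, 309.0], [440.0, 295.0], [455.0, 314.0]]
side 235 ((438.0642395019531, 312.2923889160156), (24.811832427978516, 24.982728958129883), 50.461246490478516) [[435.0, 327.0], [423.0, 309.0], [440.0, 296.0], [454.0, 312.0]]
```

View pics/stopB.png

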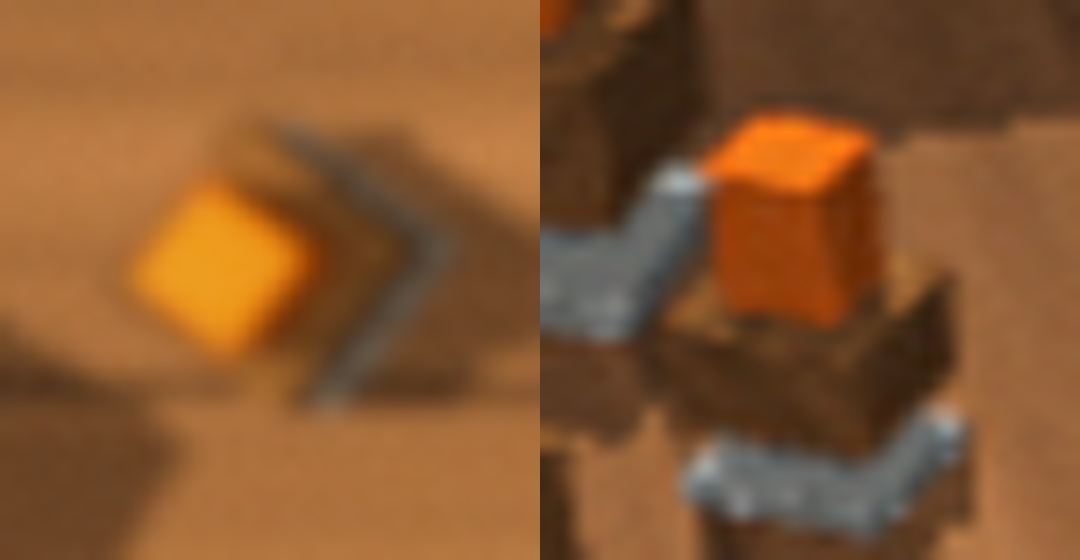

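The two views put B at about (0.437, 0.313), turned 52° mod 90. Look-alike A stands close by, so I'll check its clearance to the gripper body before moving.

```bash
python3 - <<'E'
from h import *
f=load('top');g=load('side')
for n,q,roi,th in(('top',f,(155,228,192,262),185),('side',g,(228,112,256,142),200)):
    c=upmask(q,roi,lambda i,h:(h[...,1]>180)&(h[...,0]<18)&(h[...,0]>6)&(i[...,0]>th))
    r=rect(onplane(q,c,.172)); print(n,r); b=cv2.boxPoints(r)/1000-[.437,.313]
    for y in(52,56,60):
        a=np.radians(y); print(y,'perp',(b@[np.cos(a),np.sin(a)]).round(3),'jaw',(b@[np.sin(a),-np.cos(a)]).round(3))
E
```

```text
top ((390.70733642578125, 439.7331848144531), (42.5854377746582, 43.00334930419922), 61.16071319580078)
52 perp [0.047 0.054 0.096 0.089] jaw [-0.132 -0.09  -0.097 -0.139]
56 perp [0.056 0.06  0.102 0.098] jaw [-0.129 -0.086 -0.09  -0.133]
60 perp [0.065 0.066 0.108 0.107] jaw [-0.125 -0.082 -0.082 -0.125]
side ((391.7010498046875, 432.0470886230469), (43.941062927246094, 40.66230392456055), 58.13963317871094)
52 perp [0.042 0.046 0.09  0.086] jaw [-0.127 -0.086 -0.091 -0.132]
56 perp [0.051 0.052 0.096 0.095] jaw [-0.124 -0.083 -0.085 -0.125]
60 perp [0.059 0.058 0.102 0.103] jaw [-0.12  -0.079 -0.078 -0.118]
```

>>> apply_moves(
  plan="0.9 0 -0.8 1; 1 0 -0.8 1; 0.8 -0.5 0 1; 0.8 -0.6 0 1; 0.6 -0.8 0 1",
  fingers=1,
)

```text
t: 0.72
tool_pos: [0.3496, -0.3816, 0.2607]
eef_rot: [-3.141, 0.001, -0.151]
ft_force: [-0.5, 0.8, -0.0]
finger_gap: 0.0921
```

Clearance is at least 8 mm, which is fine. A positive turn lowers yaw, so I need about −10 units.

>>> apply_moves(
  plan="0 0 0 -1; 0 0 0 -1; 0 0 0 -1; 0 0 0 -1; 0 0 0 -1; 0 0 0 -1; 0 0 0 -1; 0 0 0 -1; 0 0 0 -1; 0 0 0 -1; 0 0 0 -0.2",
)

```text
t: 2.1
tool_pos: [0.3487, -0.3824, 0.2609]
eef_rot: [-3.141, -0.0, 0.921]
ft_force: [-0.3, 0.1, -0.4]
finger_gap: 0.0922
```

```bash
cat >> h.py <<'E'
def go(target,yaw=None):
    s=status.observe(); from scipy.spatial.transform import Rotation as Ro
    R=Ro.from_euler('xyz',s['eef_rot']).as_matrix(); d=R.T@(np.array(target)-s['tool_pos'])/.04
    print('pos',s['tool_pos'].round(4),'rot',s['eef_rot'].round(4),'F',s['ft_force'].round(1),'gap',round(s['finger_gap'],4),'t',s['t'])
    print('shift units',d.round(2), 'turn units', None if yaw is None else round(-np.degrees((yaw-s['eef_rot'][2]+np.pi)%(2*np.pi)-np.pi)/6,2))
E
python3 -c "
from h import *
go([.437,.313,.26],np.radians(52)); print(status.observe()['qpos'])"
```

```text
pos [ 0.3487 -0.3824  0.2609] rot [-3.1409e+00 -2.0000e-04  9.2050e-01] F [-0.3  0.1 -0.4] gap 0.0922 t 2.1
shift units [15.17 -8.77  0.03] turn units 0.12
[-9.79611514e-01  2.86312375e-01  1.42726270e+00 -1.51787300e-05
  1.42875931e+00 -3.29328312e-01]
```

>>> apply_moves(
  plan="0.9 -0.52 0 0; 0.9 -0.52 0 0; 0.9 -0.52 0 0; 0.9 -0.52 0 0; 0.9 -0.52 0 0; 0.9 -0.52 0 0; 0.9 -0.52 0 0; 0.9 -0.52 0 0; 0.9 -0.52 0 0; 0.9 -0.52 0 0; 0.9 -0.52 0 0; 0.9 -0.52 0 0",
)

```text
t: 3.6
tool_pos: [0.4117, 0.1138, 0.2612]
eef_rot: [3.141, 0.0, 0.919]
ft_force: [-0.6, 1.2, 0.3]
finger_gap: 0.0915
```

>>> apply_moves(
  plan="0.9 -0.52 0 0; 0.9 -0.52 0 0; 0.9 -0.52 0 0; 0.9 -0.52 0 0; 0.7 -0.4 0 0; 0 0 0 0; 0 0 0 0",
)

```text
t: 4.47
tool_pos: [0.4368, 0.3087, 0.2609]
eef_rot: [3.142, 0.001, 0.92]
ft_force: [0.2, -0.2, -0.6]
finger_gap: 0.0915
```

```bash
python3 -c "
from h import *
go([.437,.313,.15],np.radians(52)); print(status.observe()['qpos'])"
```

```text
pos [0.4368 0.3087 0.2609] rot [3.1416e+00 1.1000e-03 9.1960e-01] F [ 0.2 -0.2 -0.6] gap 0.0915 t 4.475
shift units [ 0.09 -0.06  2.77] turn units 0.12
[ 4.72316047e-01  3.20041307e-01  1.37969406e+00 -4.96507960e-04
  1.44279351e+00  1.12353567e+00]
```

>>> apply_moves(
  plan="0.09 -0.06 0.8 0.1; 0 0 0.8 0; 0 0 0.8 0; 0 0 0.7 0; 0 0 0.6 0; 0 0 0.5 0; 0 0 0.3 0; 0 0 0 0",
)

```text
t: 5.48
tool_pos: [0.437, 0.3128, 0.0808]
eef_rot: [-3.141, 0.001, 0.909]
ft_force: [0.2, -0.0, 0.7]
finger_gap: 0.0919
```

```bash
python3 - <<'E'
from h import *
go([.437,.313,.08],np.radians(52))
g=grab('side'); save('grasp',cv2.resize(g['pixels'][90:230,170:330],None,fx=4,fy=4,interpolation=cv2.INTER_CUBIC))
E
```

```text
pos [0.437  0.3128 0.0808] rot [-3.1412e+00  1.3000e-03  9.0880e-01] F [ 0.2 -0.   0.7] gap 0.0919 t 5.475
shift units [ 0.   -0.    0.02] turn units 0.01
```

View pics/grasp.png

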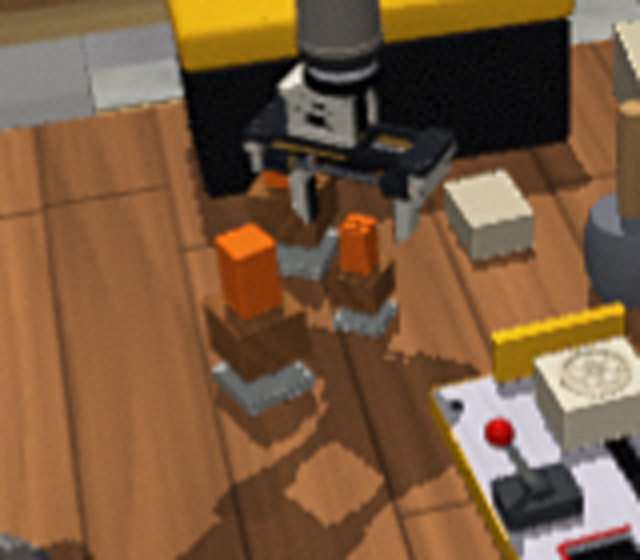

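The crop shows the fingers either side of B's grip at (360,240), but they look a little high or far. I'll check this against projections.

```bash
python3 - <<'E'
from h import *
g=load('side'); s=status.observe(); t=s['tool_pos']; a=s['eef_rot'][2]; j=np.array([np.sin(a),-np.cos(a),0])
def cr(P): return ((proj(g,P)-[170,90]+.5)*4).round(0).tolist()
print('tcp',cr(t),'tips',cr(t+.055*j),cr(t-.055*j),'grip top',cr([.437,.313,.116]),'z.08',cr([.437,.313,.08]))
C=cloud(g)
for u,v in((305,212),(305,190),(402,232),(402,215),(358,228),(358,250)):
    x,y=int(u/4+170),int(v/4+90); print((u,v),C[y,x].round(3),g['pixels'][y,x])
import json
f=grab('top'); save('top1',cv2.resize(f['pixels'][190:290,150:290],None,fx=5,fy=5,interpolation=cv2.INTER_CUBIC))
E
```

```text
tcp [[359.0, 254.0]] tips [[409.0, 265.0]] [[309.0, 242.0]] grip top [[355.0, 225.0]] z.08 [[358.0, 255.0]]
(305, 212) [0.393 0.336 0.122] [113 111 101]
(305, 190) [0.395 0.333 0.152] [67 64 59]
(402, 232) [0.475 0.272 0.124] [132 130 123]
(402, 215) [0.477 0.276 0.145] [131 127 117]
(358, 228) [0.438 0.303 0.116] [167  71  12]
(358, 250) [0.434 0.293 0.1  ] [151  65  12]
```

```bash
python3 - <<'E'
from h import *
g=load('side'); s=status.observe(); t=s['tool_pos']; a=s['eef_rot'][2]; j=np.array([np.sin(a),-np.cos(a),0]); x=np.array([np.cos(a),np.sin(a),0])
C=cloud(g)
for sg in(1,-1):
  for z in(.085,.095,.105,.115,.125,.14):
    P=t+sg*.055*j-.0095*x; P[2]=z; u,v=proj(g,P)[0].round().astype(int)
    print(sg,z,(u,v),C[v,u].round(3),g['pixels'][v,u])
E
```

```text
1 0.085 (np.int64(271), np.int64(156)) [0.497 0.39  0.002] [149  96  58]
1 0.095 (np.int64(271), np.int64(154)) [0.5   0.405 0.002] [147  96  57]
1 0.105 (np.int64(270), np.int64(152)) [0.499 0.419 0.003] [149  95  58]
1 0.115 (np.int64(270), np.int64(150)) [0.474 0.273 0.115] [138 108  82]
1 0.125 (np.int64(270), np.int64(148)) [0.475 0.272 0.124] [132 130 123]
1 0.14 (np.int64(270), np.int64(145)) [0.476 0.273 0.138] [132 127 118]
-1 0.085 (np.int64(246), np.int64(151)) [0.397 0.404 0.038] [86 60 43]
-1 0.095 (np.int64(245), np.int64(148)) [0.393 0.396 0.059] [81 52 28]
-1 0.105 (np.int64(245), np.int64(146)) [0.394 0.394 0.07 ] [77 48 26]
-1 0.115 (np.int64(245), np.int64(144)) [0.389 0.339 0.117] [104  88  74]
-1 0.125 (np.int64(245), np.int64(142)) [0.389 0.335 0.128] [134 130 121]
-1 0.14 (np.int64(244), np.int64(139)) [0.387 0.334 0.143] [134 130 121]
```

View pics/top1.png

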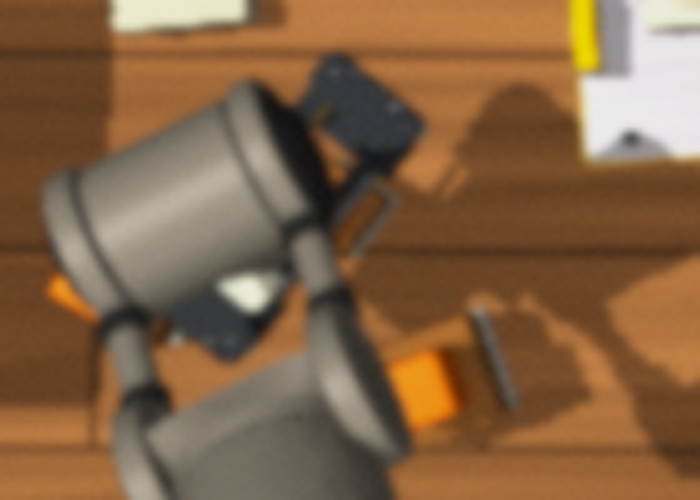

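```bash
python3 - <<'E'
from h import *
g=load('side'); s=status.observe(); t=s['tool_pos']; a=s['eef_rot'][2]; j=np.array([np.sin(a),-np.cos(a),0]); x=np.array([np.cos(a),np.sin(a),0])
C=cloud(g); L=(C-t)@np.c_[x,j,[0,0,1]]
m=(abs(L[...,0])<.05)&(abs(L[...,1])<.12)&(L[...,2]>-.01)&(L[...,2]<.13)&(g['range_z']>0)
for z in np.arange(-.005,.13,.01):
    k=m&(abs(L[...,2]-z)<.005); p=L[k]
    h=np.histogram(p[:,1],bins=np.arange(-.1,.101,.01))[0] if len(p) else 0
    print(round(z,3),h)
E
```

```text
-0.005 [ 3  1  0  1  0  0  0  0  0  6  4 10  0  0  0  0  0  0  0  0]
0.005 [ 4  0  0  0  0  0  0  0  1  4  7 11  0  0  0  0  0  0  0  0]
0.015 [4 0 0 0 0 0 0 0 1 4 3 9 0 0 0 0 0 0 0 0]
0.025 [0 0 0 0 0 0 0 0 3 4 7 9 0 0 0 0 0 0 0 0]
0.035 [ 0  0  0  0  2  9  0  0  3 12 13 10  1  0  0  3  0  0  0  0]
0.045 [0 0 0 3 3 8 0 0 0 0 0 1 0 0 0 5 7 0 0 0]
0.055 [0 0 0 0 6 8 0 0 0 0 0 0 0 0 1 7 6 0 0 0]
0.065 [0 0 0 2 4 9 0 0 0 0 0 0 0 0 1 2 9 0 0 0]
0.075 [0 0 0 3 7 8 0 0 0 0 0 0 0 0 2 6 4 0 0 0]
0.085 [0 0 0 0 4 4 0 0 0 0 0 0 0 0 0 2 2 0 0 0]
0.095 [ 0  1  0  0  2  3  0  0  0  0  0  0  0  0  0  0  1  1 13  0]
0.105 [ 0  3  6  4  5 10  1  2  3  2  1  1  3  1  1  5  4  4 18  2]
0.115 [ 1  4  7  5 12  8  6  3  4  2  4  6  7  8  4 13 11  7  6  7]
0.125 [ 0  4  5 12  5  7  3  3  4  3  4  1  8  7  3  9  0  4  8 18]
```

The cloud puts the finger ends about 33 mm above the reported TCP, while they agree sideways. A fresh frame will show whether this was lag.

```bash
cat >> h.py <<'E'
def prof(g,lo=-.02,hi=.13):
    s=status.observe(); t=s['tool_pos']; a=s['eef_rot'][2]; j=np.array([np.sin(a),-np.cos(a),0]); x=np.array([np.cos(a),np.sin(a),0])
    L=(cloud(g)-t)@np.c_[x,j,[0,0,1]]
    m=(abs(L[...,0])<.03)&(abs(L[...,1])<.12)&(g['range_z']>0)
    for z in np.arange(lo,hi,.005):
        k=m&(abs(L[...,2]-z)<.0025); p=L[k]; print(round(z,3),np.histogram(p[:,1],bins=np.arange(-.1,.101,.01))[0], p[:,0].min().round(3) if len(p) else '')
E
python3 - <<'E'
from h import *
g=grab('side'); print(status.observe()['tool_pos'],status.observe()['t'],status.observe()['qpos']); prof(g,.01,.06)
E
```

```text
[0.43786116 0.31371546 0.08211465] 5.625 [ 4.79436584e-01  4.84555347e-01  1.64656612e+00 -1.04425665e-04
  1.00883147e+00  1.14081641e+00]
0.01 [1 0 0 0 0 0 0 0 0 3 1 6 0 0 0 0 0 0 0 0] -0.024
0.015 [0 0 0 0 0 0 0 0 0 3 5 3 0 0 0 0 0 0 0 0] -0.02
0.02 [0 0 0 0 0 0 0 0 0 0 4 5 0 0 0 0 0 0 0 0] -0.019
0.025 [0 0 0 0 0 0 0 0 2 3 2 3 0 0 0 0 0 0 0 0] -0.019
0.03 [0 0 0 0 0 2 0 0 1 1 2 7 0 0 0 0 0 0 0 0] -0.019
0.035 [ 0  0  0  0  0  4  0  0  0 14  9  9  0  0  0  2  0  0  0  0] -0.022
0.04 [0 0 0 0 3 4 0 0 0 0 1 1 0 0 0 3 0 0 0 0] -0.016
0.045 [0 0 0 1 2 6 0 0 0 0 0 0 0 0 0 4 4 0 0 0] -0.014
0.05 [0 0 0 1 1 5 1 0 0 0 0 0 0 0 1 1 4 0 0 0] -0.018
0.055 [0 0 0 0 3 4 0 0 0 0 0 0 0 0 0 3 5 0 0 0] -0.016
```

Not lag. Contact will settle it safely: I'll rise 8 mm and close gently. If the reported z is right, the fingers stop at about 30 mm on the grip. If the cloud is right, they close to nothing above it.

>>> apply_moves(
  plan="0 0 -0.2 0; 0 0 0 0; 0 0 0 0; 0 0 0 0; 0 0 0 0; 0 0 0 0; 0 0 0 0; 0 0 0 0",
  fingers=0,
  grip_force=5,
)

```text
t: 6.62
tool_pos: [0.4372, 0.3136, 0.0891]
eef_rot: [3.142, 0.0, 0.91]
ft_force: [0.4, 0.2, 0.4]
finger_gap: 0.0163
```

The gap closed past 30 mm, so the fingers are above the grip and the camera is right: true tip z is the reported z plus about 33 mm. I'll reopen and go down 40 mm.

>>> apply_moves(
  plan="0 0 0 0; 0 0 0 0; 0 0 0 0; 0 0 0 0; 0 0 0 0; 0 0 0 0; 0 0 0 0; 0 0 0 0",
  fingers=1,
)

```text
t: 7.62
tool_pos: [0.4372, 0.3136, 0.0891]
eef_rot: [3.142, 0.0, 0.91]
ft_force: [-0.3, -0.3, 0.1]
finger_gap: 0.0898
```

>>> apply_moves(
  plan="0 0 0.3 0; 0 0 0.3 0; 0 0 0.3 0; 0 0 0.1 0; 0 0 0 0",
)

```text
t: 8.25
tool_pos: [0.4371, 0.3135, 0.0488]
eef_rot: [-3.141, 0.001, 0.91]
ft_force: [0.5, -0.6, -0.7]
finger_gap: 0.092
```

```bash
python3 - <<'E'
from h import *
go([.437,.313,.05],np.radians(52)); prof(grab('side'),.01,.06)
E
```

```text
pos [0.4371 0.3135 0.0488] rot [-3.1414e+00  8.0000e-04  9.0980e-01] F [ 0.5 -0.6 -0.7] gap 0.092 t 8.25
shift units [-0.01  0.01 -0.03] turn units 0.02
0.01 [0 0 0 0 0 0 0 1 0 2 2 3 6 0 0 0 0 0 0 0] -0.03
0.015 [ 0  0  0  0  0  0  0  1  2  5  4  6 14  0  0  0  0  0  0  0] -0.03
0.02 [ 1  0  0  0  0  0  0  0  6  4  3 11  6  0  0  0  0  0  0  0] -0.028
0.025 [0 0 0 0 0 0 0 0 3 3 2 4 0 0 0 0 0 0 0 0] -0.021
0.03 [0 0 0 0 0 1 0 0 0 0 4 4 0 0 1 0 0 0 0 0] -0.019
0.035 [0 0 0 1 2 4 0 0 0 3 2 6 1 0 1 1 0 0 0 0] -0.023
0.04 [0 0 0 0 0 2 0 0 0 2 4 4 0 0 1 1 0 0 0 0] -0.024
0.045 [0 0 0 0 2 7 0 0 0 3 4 4 0 0 0 2 1 0 0 0] -0.024
0.05 [0 0 0 0 3 4 0 0 0 1 0 6 0 0 0 3 4 0 0 0] -0.022
0.055 [0 0 0 0 0 3 0 0 1 3 3 7 0 0 0 5 4 0 0 0] -0.025
```

>>> apply_moves(
  plan="0 0 0 0; 0 0 0 0; 0 0 0 0; 0 0 0 0; 0 0 0 0; 0 0 0 0; 0 0 0 0; 0 0 0 0",
  fingers=0,
  grip_force=30,
)

```text
t: 9.3
tool_pos: [0.4373, 0.3136, 0.0492]
eef_rot: [3.141, 0.0, 0.91]
ft_force: [0.1, 0.4, 0.4]
finger_gap: 0.0302
```

>>> apply_moves(
  plan="0 0 -0.3 0; 0 0 -0.6 0; 0 0 -0.8 0; 0 0 -0.8 0; 0 0 -0.8 0; 0 0 -0.5 0; 0 0 0 0",
)

```text
t: 10.18
tool_pos: [0.4378, 0.314, 0.2029]
eef_rot: [3.14, -0.003, 0.91]
ft_force: [0.2, 0.1, -4.5]
finger_gap: 0.0299
```

```bash
python3 - <<'E'
from h import *
J=(.5859,-.0100,np.radians(4.85)); m=jig_to_world((-.035,-.105),J); print('mouth',m,'corner',jig_to_world((.03,-.105),J),'home',jig_to_world((.03,.045),J))
go([*m,.2],np.pi/2+J[2]); print(status.observe()['qpos'])
E
```

```text
mouth [ 0.5599028 -0.1175832] corner [ 0.62467006 -0.11208762] home [0.61198795 0.0373753 ]
pos [0.4378 0.314  0.2029] rot [ 3.1402e+00 -3.0000e-03  9.0990e-01] F [ 0.2  0.1 -4.5] gap 0.0299 t 10.175
shift units [-6.64  9.03  0.06] turn units -7.12
[ 4.79904063e-01  3.60796668e-01  1.47996457e+00 -2.58685675e-05
  1.29755498e+00  1.14079365e+00]
```

Held: gap 30 mm, load about 4.5 N. I'll carry it over the jig, raised a little to clear the lever ball.

>>> apply_moves(
  plan="-0.3 0.4 -0.4 0; -0.6 0.82 -0.4 0; -0.64 0.87 0 0; -0.64 0.87 0 0; -0.64 0.87 0 0; -0.64 0.87 0 0; -0.64 0.87 0 0; -0.64 0.87 0 0; -0.64 0.87 0 0; -0.64 0.87 0 0; -0.62 0.85 0 0; 0 0 0 0",
)

```text
t: 11.68
tool_pos: [0.5588, -0.1216, 0.2323]
eef_rot: [-3.141, 0.002, 0.906]
ft_force: [-0.5, -0.1, -4.3]
finger_gap: 0.0298
```

>>> apply_moves(
  plan="0 0 0 -0.9; 0 0 0 -0.9; 0 0 0 -0.9; 0 0 0 -0.9; 0 0 0 -0.9; 0 0 0 -0.9; 0 0 0 -0.9; 0 0 0 -0.82; 0 0 0 0",
)

```text
t: 12.8
tool_pos: [0.5586, -0.1175, 0.233]
eef_rot: [-3.14, -0.0, 1.655]
ft_force: [0.2, 0.0, -4.5]
finger_gap: 0.0299
```

```bash
python3 - <<'E'
from h import *
go([.5599,-.1176,.13],np.radians(94.85)); g=grab('side'); f=grab('top'); prof(g,-.08,.05)
save('hover',np.hstack([cv2.resize(g['pixels'][130:260,250:400],None,fx=3.2,fy=3.2,interpolation=cv2.INTER_CUBIC)]))
E
```

```text
pos [ 0.5586 -0.1175  0.233 ] rot [-3.1404e+00 -5.0000e-04  1.6550e+00] F [ 0.2  0.  -4.5] gap 0.0299 t 12.8
shift units [-0.01  0.03  2.58] turn units -0.0
-0.08 [0 0 0 0 0 0 0 0 0 0 0 0 0 0 0 0 0 0 0 0] 
-0.075 [0 0 0 0 0 0 0 0 0 0 0 0 0 0 0 0 0 0 0 0] 
-0.07 [0 0 0 0 0 0 0 0 0 0 0 0 0 0 0 0 0 0 0 0] 
-0.065 [0 0 0 0 0 0 0 0 0 0 0 0 0 0 0 0 0 0 0 0] 
-0.06 [0 0 0 0 0 0 0 0 0 0 0 0 0 0 0 0 0 0 0 0] 
-0.055 [0 0 0 0 0 0 0 0 0 0 0 0 0 0 0 0 0 0 0 0] 
-0.05 [0 0 0 0 0 0 0 2 1 0 1 1 0 0 0 0 0 0 0 0] -0.027
-0.045 [0 0 0 0 0 0 0 8 5 2 3 3 3 0 0 0 0 0 0 0] -0.03
-0.04 [ 0  0  0  0  0  0  0 17 12  9 12 11  5  0  0  0  0  0  0  0] -0.029
-0.035 [0 0 0 0 0 0 0 2 9 6 3 2 3 0 0 0 0 0 0 0] -0.03
-0.03 [0 0 0 0 0 0 0 0 0 0 0 0 0 0 0 0 0 0 0 0] 
-0.025 [0 0 0 0 0 0 0 0 0 1 0 0 0 0 0 0 0 0 0 0] -0.025
-0.02 [0 0 0 0 0 0 0 7 4 3 3 2 2 0 0 0 0 0 0 0] -0.029
-0.015 [0 0 0 0 0 0 0 8 1 3 2 4 2 0 0 0 0 0 0 0] -0.028
-0.01 [0 0 0 0 0 0 0 7 5 2 3 3 2 0 0 0 0 0 0 0] -0.03
-0.005 [0 0 0 0 0 0 0 9 3 4 3 4 3 0 0 0 0 0 0 0] -0.03
0.0 [0 0 0 0 0 0 0 7 3 3 4 6 1 0 0 0 0 0 0 0] -0.029
0.005 [0 0 0 0 0 0 0 9 3 2 4 2 1 0 0 0 0 0 0 0] -0.029
0.01 [0 0 0 0 0 0 0 7 5 4 3 2 3 0 0 0 0 0 0 0] -0.03
0.015 [ 0  0  0  0  0  0  0 15 18  7  7 10  2  0  0  0  0  0  0  0] -0.03
0.02 [ 0  0  0  0  0  0  0  7 12  6  8  7  7  0  0  0  0  0  0  0] -0.029
0.025 [0 0 0 0 0 0 0 1 3 5 5 2 0 0 0 0 0 0 0 0] -0.026
0.03 [0 0 0 0 0 0 0 0 3 4 3 3 0 0 0 0 0 0 0 0] -0.02
0.035 [0 0 0 0 0 0 0 1 5 3 2 3 2 0 0 0 0 0 0 0] -0.021
0.04 [0 0 0 0 0 0 0 1 5 6 3 4 2 1 0 0 0 0 0 0] -0.022
0.045 [0 0 0 0 0 0 3 6 4 4 4 4 5 1 0 0 0 0 0 0] -0.019
```

View pics/hover.png

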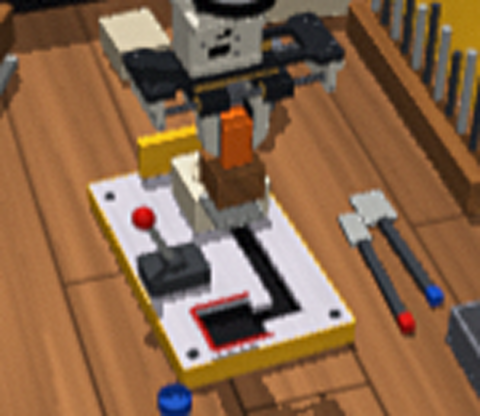

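Hover crop: the stop hangs upright and square, held by its orange grip at (235,140). Its foot is at (235,215) above the jig, and the mouth at (230,320) is clear. I'll check the stop's offset from the jig within the same side cloud.

```bash
python3 - <<'E'
from h import *
g=load('side'); C=cloud(g); s=status.observe(); t=s['tool_pos']; hsv=cv2.cvtColor(g['pixels'],cv2.COLOR_RGB2HSV)
J=(.5859,-.0100,np.radians(4.85)); c,sn=np.cos(J[2]),np.sin(J[2]); R=np.array([[c,-sn],[sn,c]])
L=np.dstack([(C[...,:2]-[J[0],J[1]])@R, C[...,2]])   # jig coordinates
tj=(t[:2]-[J[0],J[1]])@R; print('tcp in jig',tj)
b=(abs(L[...,0]-tj[0])<.045)&(abs(L[...,1]-tj[1])<.045)&(L[...,2]>.22)&(L[...,2]<.245)
p=L[b]; fr=p[abs(p[:,1]-np.median(p[:,1]))<.006]; print('block -y face',np.median(p[:,1]),len(p),'x range',np.percentile(p[:,0],[1,50,99]))
print(' tilt fit y=a+b*x',np.polyfit(fr[:,0],fr[:,1],1))
f=(abs(L[...,0]-tj[0])<.045)&(abs(L[...,1]-tj[1])<.045)&(L[...,2]>.186)&(L[...,2]<.192)
p=L[f]; print('foot -y',np.median(p[:,1]),np.percentile(p[:,0],[1,50,99]),len(p))
q=(L[...,2]>.006)&(L[...,2]<.022)&(L[...,0]>-.1)&(L[...,0]<.08)&(L[...,1]<-.13)&(hsv[...,1]>140)&(hsv[...,0]>18)&(hsv[...,0]<34)
p=L[q]; print('jig -y face',len(p),np.median(p[:,1]),np.polyfit(p[:,0],p[:,1],1))
q=(abs(L[...,2]-.03)<.006)&(hsv[...,1]<60)&(hsv[...,2]>150)&(abs(L[...,1])<.09)&(abs(L[...,0])<.12)
p=L[q]
for y in(-.08,-.06,-.04,-.02,0,.02):
    k=p[abs(p[:,1]-y)<.01]; xs=np.sort(k[:,0]); d=np.diff(xs); i=np.argmax(np.where((xs[:-1]>0)&(xs[:-1]<.05),d,0)); print(y,'plate x',xs[0].round(4),xs[-1].round(4),'slot',xs[i].round(4),xs[i+1].round(4))
h=load('top')
for roi in((312,165,362,214),):
    d=h['pixels'][165:214,312:362].max(2)<75; v,u=np.nonzero(d); P=onplane(h,np.c_[u+312,v+165],.03)[:,:2]
    Q=(P-[J[0],J[1]])@R; k=Q[(Q[:,1]>-.08)&(Q[:,1]<-.005)&(Q[:,0]>.01)&(Q[:,0]<.05)]; print('top slot centre x',k[:,0].mean(),len(k),np.polyfit(k[:,1],k[:,0],1))
E
```

```text
tcp in jig [-0.03600189 -0.10491775]
block -y face -0.1315714247788306 124 x range [-0.06150913 -0.04524658 -0.01192278]
 tilt fit y=a+b*x [ 0.00878683 -0.13177982]
foot -y -0.1296050732525877 [-0.06051983 -0.04575944 -0.01077713] 37
jig -y face 157 -0.15413200506993466 [-0.00512244 -0.15422045]
-0.08 plate x -0.1013 0.0891 slot 0.019 0.046
-0.06 plate x -0.0934 0.0896 slot 0.0182 0.0441
-0.04 plate x -0.0996 0.0888 slot 0.0175 0.0439
-0.02 plate x -0.0231 0.0882 slot 0.0201 0.0439
0 plate x -0.1024 0.0886 slot 0.0185 0.0447
0.02 plate x -0.1011 0.0864 slot 0.019 0.0477
top slot centre x 0.03135830769031115 117 [-0.09768453  0.02711242]
```

In the side view the jig sits 2–4 mm to +x and −y of where the top view puts it, so I'll split the difference and let contact forces refine it. Lowering to just above the plate.

```bash
python3 - <<'E'
from h import *
J=(.5885,-.0123,np.radians(4.85))
for p in((-.035,-.105),(.03,-.105),(.03,.045)): print(p,jig_to_world(p,J))
m=jig_to_world((-.035,-.105),J); go([*m,.09],np.pi/2+J[2])
E
```

```text
(-0.035, -0.105) [ 0.5625028 -0.1198832]
(0.03, -0.105) [ 0.62727006 -0.11438762]
(0.03, 0.045) [0.61458795 0.0350753 ]
pos [ 0.5589 -0.1176  0.2331] rot [-3.1409e+00 -2.0000e-04  1.6538e+00] F [ 0.5  0.6 -4.8] gap 0.0295 t 12.9
shift units [-0.07  0.09  3.58] turn units -0.02
```

>>> apply_moves(
  plan="-0.07 0.09 0.4 0; 0 0 0.7 0; 0 0 0.8 0; 0 0 0.8 0; 0 0 0.6 0; 0 0 0.28 0; 0 0 0 0",
)

```text
t: 13.78
tool_pos: [0.5627, -0.1201, 0.0891]
eef_rot: [-3.14, -0.001, 1.655]
ft_force: [0.3, -0.3, -4.8]
finger_gap: 0.0296
```

>>> apply_moves(
  plan="0 0 0.1 0; 0 0 0.1 0; 0 0 0.1 0; 0 0 0.1 0; 0 0 0 0",
)

```text
t: 14.4
tool_pos: [0.5629, -0.1202, 0.0737]
eef_rot: [-3.141, -0.0, 1.655]
ft_force: [-1.1, 0.0, -4.6]
finger_gap: 0.0298
```

>>> apply_moves(
  plan="0 0 0.1 0; 0 0 0.1 0; 0 0 0.1 0; 0 0 0.06 0; 0 0 0 0; 0 0 0 0",
)

```text
t: 15.15
tool_pos: [0.5633, -0.1203, 0.0597]
eef_rot: [3.141, 0.0, 1.655]
ft_force: [-0.4, 0.5, -4.1]
finger_gap: 0.0302
```

```bash
python3 - <<'E'
from h import *
go([.627,-.1144,.058],np.radians(94.85)); g=grab('side')
save('in',cv2.resize(g['pixels'][150:260,270:370],None,fx=5,fy=5,interpolation=cv2.INTER_CUBIC))
E
```

```text
pos [ 0.5633 -0.1203  0.0597] rot [3.1414e+00 2.0000e-04 1.6554e+00] F [-0.4  0.5 -4.1] gap 0.0302 t 15.15
shift units [0.01 1.6  0.04] turn units 0.0
```

View pics/in.png

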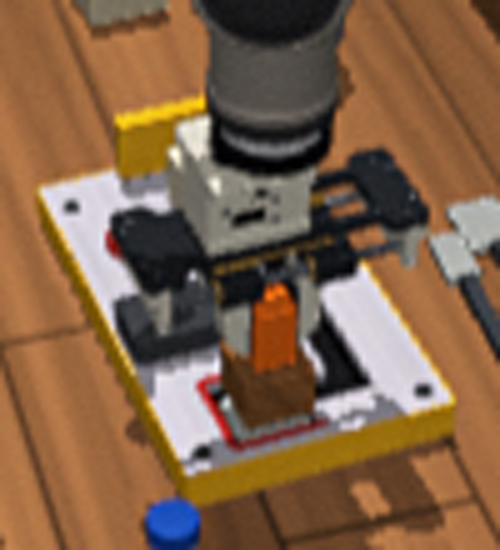

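The crop shows the foot inside the red-edged mouth at (270,425), with the block just above the plate. I'll feel for the floor gently.

>>> apply_moves(
  plan="0 0 0.03 0; 0 0 0 0; 0 0 0.03 0; 0 0 0 0",
)

```text
t: 15.7
tool_pos: [0.5632, -0.1203, 0.0572]
eef_rot: [-3.142, 0.0, 1.655]
ft_force: [0.3, -0.2, -4.1]
finger_gap: 0.0298
```

>>> apply_moves(
  plan="0 0 0.03 0; 0 0 0 0; 0 0 0 0",
)

```text
t: 16.08
tool_pos: [0.5633, -0.1203, 0.0571]
eef_rot: [3.141, 0.0, 1.656]
ft_force: [-2.9, 1.0, 6.5]
finger_gap: 0.0299
```

Floor found at 0.0571, as predicted. Rising about 1.5 mm and starting along the leg.

>>> apply_moves(
  plan="0 0 -0.05 0; 0 0 0 0; 0 0.1 0 0; 0 0.15 0 0; 0 0.15 0 0; 0 0.15 0 0; 0 0.15 0 0; 0 0 0 0",
)

```text
t: 17.08
tool_pos: [0.5916, -0.1177, 0.0579]
eef_rot: [3.141, -0.0, 1.656]
ft_force: [1.1, 0.7, -4.6]
finger_gap: 0.0298
```

>>> apply_moves(
  plan="0 0.15 0 0; 0 0.15 0 0; 0 0.15 0 0; 0 0.15 0 0; 0 0.1 0 0; 0 0 0 0",
)

```text
t: 17.82
tool_pos: [0.6196, -0.1154, 0.0579]
eef_rot: [3.141, -0.0, 1.656]
ft_force: [0.5, 1.9, -4.0]
finger_gap: 0.0299
```

>>> apply_moves(
  plan="0 0.1 0 0; 0 0.08 0 0; 0 0 0 0; 0 0 0 0",
)

```text
t: 18.32
tool_pos: [0.6264, -0.1148, 0.058]
eef_rot: [3.141, 0.0, 1.655]
ft_force: [0.2, 2.9, -5.1]
finger_gap: 0.0297
```

>>> apply_moves(
  plan="0 0.06 0 0; 0 0.03 0 0; 0 0 0 0; 0 0 0 0",
)

```text
t: 18.82
tool_pos: [0.6292, -0.1145, 0.0579]
eef_rot: [-3.14, -0.0, 1.656]
ft_force: [-4.4, 3.1, -2.8]
finger_gap: 0.0298
```

The +x wall is touched at TCP x 0.629 and the −y wall lightly, so the jig origin is about (0.587, −0.010). I'll back off to mid-slot and start along the main slot.

>>> apply_moves(
  plan="0.08 -0.09 0 0; 0.1 0 0 0; 0.2 0 0 0; 0.2 0 0 0; 0.2 0 0 0; 0.2 0 0 0; 0.2 0 0 0; 0 0 0 0",
)

```text
t: 19.82
tool_pos: [0.6221, -0.0671, 0.058]
eef_rot: [-3.142, -0.0, 1.656]
ft_force: [0.5, -0.0, -4.6]
finger_gap: 0.0297
```

```bash
python3 - <<'E'
from h import *
J=(.5872,-.0097,np.radians(4.85)); go([*jig_to_world((.03,.045),J),.058],np.pi/2+J[2])
E
```

```text
pos [ 0.6221 -0.0671  0.058 ] rot [-3.1415 -0.      1.6564] F [ 0.5 -0.  -4.6] gap 0.0297 t 19.825
shift units [2.63 0.   0.  ] turn units 0.01
```

Running free and on line. Next stretch, up to just before the stone.

>>> apply_moves(
  plan="0.2 0 0 0; 0.2 0 0 0; 0.2 0 0 0; 0.2 0 0 0; 0.2 0 0 0; 0.2 0 0 0; 0.2 0 0 0; 0.1 0 0 0; 0 0 0 0",
)

```text
t: 20.95
tool_pos: [0.6171, -0.0078, 0.058]
eef_rot: [3.142, 0.0, 1.656]
ft_force: [0.6, 0.6, -3.7]
finger_gap: 0.0292
```

>>> apply_moves(
  plan="0.1 0 0 0; 0.1 0 0 0; 0.1 0 0 0; 0.1 0 0 0; 0.1 0 0 0; 0.1 0 0 0; 0 0 0 0",
)

```text
t: 21.82
tool_pos: [0.6151, 0.0161, 0.0581]
eef_rot: [3.141, -0.0, 1.656]
ft_force: [-0.5, -2.5, -4.1]
finger_gap: 0.0298
```

>>> apply_moves(
  plan="0.08 0 0 0; 0.08 0 0 0; 0.08 0 0 0; 0.08 0 0 0; 0.08 0 0 0; 0 0 0 0; 0 0 0 0",
)

```text
t: 22.7
tool_pos: [0.6137, 0.0319, 0.0581]
eef_rot: [3.142, -0.0, 1.655]
ft_force: [0.0, -2.4, -3.2]
finger_gap: 0.0299
```

>>> apply_moves(
  plan="0.05 0 0 0; 0.04 0 0 0; 0 0 0 0; 0 0 0 0",
)

```text
t: 23.2
tool_pos: [0.6134, 0.0351, 0.0581]
eef_rot: [3.141, 0.0, 1.655]
ft_force: [-0.4, -4.9, -2.0]
finger_gap: 0.0299
```

>>> apply_moves(
  plan="0.04 0 0 0; 0.03 0 0 0; 0 0 0 0; 0 0 0 0",
)

```text
t: 23.7
tool_pos: [0.6133, 0.0377, 0.0581]
eef_rot: [3.141, 0.001, 1.655]
ft_force: [1.3, -4.8, -3.3]
finger_gap: 0.0298
```

>>> apply_moves(
  plan="0.03 0 0 0; 0.02 0 0 0; 0 0 0 0; 0 0 0 0",
)

```text
t: 24.2
tool_pos: [0.613, 0.0379, 0.0582]
eef_rot: [-3.141, 0.003, 1.655]
ft_force: [0.3, -11.5, -1.6]
finger_gap: 0.0298
```

>>> apply_moves(
  plan="0.03 0 0 0; 0.02 0 0 0; 0 0 0 0; 0 0 0 0",
)

```text
t: 24.7
tool_pos: [0.6126, 0.0388, 0.0585]
eef_rot: [-3.141, 0.005, 1.656]
ft_force: [-2.2, -16.0, 0.4]
finger_gap: 0.0297
```

```bash
python3 - <<'E'
from h import *
go([.6133,.0377,.058],np.radians(94.85)); g=grab('side'); f=grab('top')
save('tight',np.hstack([cv2.resize(g['pixels'][140:260,270:370],(500,600),interpolation=cv2.INTER_CUBIC),cv2.resize(f['pixels'][150:240,255:305],(300,600),interpolation=cv2.INTER_CUBIC)]))
E
```

```text
pos [0.6126 0.0388 0.0585] rot [-3.1407  0.0048  1.6557] F [ -2.2 -16.    0.4] gap 0.0297 t 24.7
shift units [-0.03  0.02  0.01] turn units 0.0
```

View pics/tight.png

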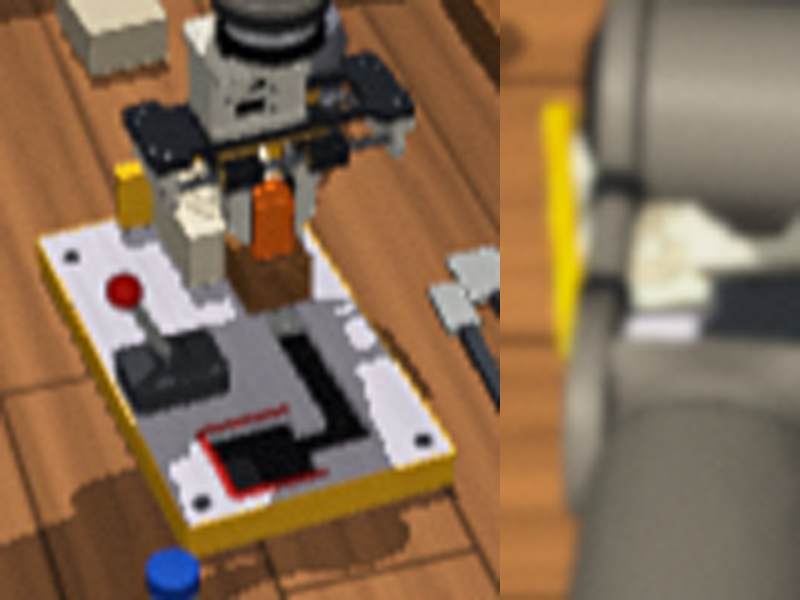

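It's tight: force climbs to 16 N with no further travel at TCP y ≈ 0.038, the predicted home. The crop shows the stone flat at the fence with the block against it. Ease the push, set the foot down and let go.

>>> apply_moves(
  plan="-0.02 0 0 0; 0 0 0.03 0; 0 0 0 0; 0 0 0 0",
)

```text
t: 25.3
tool_pos: [0.6131, 0.0388, 0.0576]
eef_rot: [3.141, 0.004, 1.656]
ft_force: [-1.6, -12.5, 2.0]
finger_gap: 0.0298
```

>>> apply_moves(
  plan="0 0 0 0; 0 0 0 0; 0 0 0 0; 0 0 0 0; 0 0 0 0; 0 0 0 0; 0 0 0 0",
  fingers=1,
)

```text
t: 26.18
tool_pos: [0.6129, 0.0413, 0.0568]
eef_rot: [-3.142, 0.0, 1.655]
ft_force: [0.1, -0.8, -0.4]
finger_gap: 0.091
```

>>> apply_moves(
  plan="0 0 -0.2 0; 0 0 -0.5 0; 0 0 -0.8 0; 0 0 -0.8 0; 0 0 -0.8 0; 0 0 0 0",
)

```text
t: 26.92
tool_pos: [0.6145, 0.0413, 0.1843]
eef_rot: [3.135, 0.001, 1.655]
ft_force: [0.0, -0.2, -0.2]
finger_gap: 0.092
```

```bash
python3 - <<'E'
from h import *
J=(.5872,-.0097,np.radians(4.85)); c,sn=np.cos(J[2]),np.sin(J[2]); R=np.array([[c,-sn],[sn,c]])
g=grab('side'); C=cloud(g); hsv=cv2.cvtColor(g['pixels'],cv2.COLOR_RGB2HSV)
L=np.dstack([(C[...,:2]-[J[0],J[1]])@R, C[...,2]])
red=((hsv[...,0]<6)|(hsv[...,0]>173))&(hsv[...,1]>140)&(abs(L[...,1]+.02)<.05)&(L[...,2]>.09)&(L[...,2]<.16)
v,u=np.nonzero(red); p=L[red]; print('ball',len(p),p.mean(0),p.min(0),p.max(0),'px',u.mean(),v.mean())
P=onplane(g,[[u.mean(),v.mean()]],.122)[0]; print('ball ray at z .122 jig',(P[:2]-J[:2])@R)
m=(hsv[...,2]>150)&(hsv[...,1]<100)&(abs(L[...,2]-.08)<.004)&(L[...,1]>.04)&(L[...,1]<.17)&(abs(L[...,0]-.02)<.08)
r=cv2.minAreaRect((L[m][:,:2]*1000).astype(np.float32)); print('stone top in jig',r,m.sum())
m=(hsv[...,0]>6)&(hsv[...,0]<18)&(hsv[...,1]>180)&(abs(L[...,0]-.03)<.05)&(abs(L[...,1]-.045)<.05)&(L[...,2]>.06)
p=L[m]; print('grip ztop',np.percentile(p[:,2],97),cv2.minAreaRect((p[p[:,2]>.118][:,:2]*1000).astype(np.float32)))
go([.55,0,.2],np.radians(94.85))
save('rel',cv2.resize(g['pixels'][140:260,260:380],(600,600),interpolation=cv2.INTER_CUBIC))
E
```

```text
ball 36 [-0.10153123 -0.02932983  0.13416898] [-0.11145616 -0.03993327  0.11995326] [-0.09096464 -0.0170306   0.13932822] px 294.4166666666667 197.72222222222223
ball ray at z .122 jig [-0.09713965 -0.01584945]
stone top in jig ((24.453670501708984, 109.10240173339844), (88.28993225097656, 90.45048522949219), 89.23318481445312) 185
grip ztop 0.12773740683843973 ((28.959407806396484, 37.78473663330078), (34.5327033996582, 29.178749084472656), 87.486572265625)
pos [0.6134 0.0413 0.1822] rot [3.1387e+00 5.0000e-04 1.6555e+00] F [0.8 0.8 0.1] gap 0.0923 t 26.975
shift units [-0.9  -1.67 -0.45] turn units 0.0
```

View pics/rel.png

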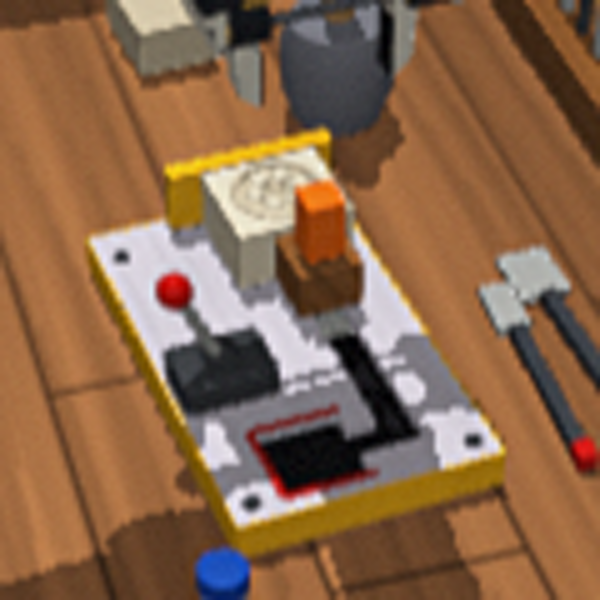

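The last crop shows the stop standing upright in the main slot at (320,250), and the stone square at the fence (265,205), centre about y 109 mm in the jig. The lever ball (175,290) is still leaning away. Next I'll shut the fingers, go beyond the ball on its −x side and push +x.

```bash
python3 - <<'E'
from h import *
J=(.5872,-.0097,np.radians(4.85))
for p in((-.152,-.02),(-.055,-.02)): go([*jig_to_world(p,J),.078],np.pi/2+J[2])
E
```

```text
pos [0.6134 0.0413 0.1822] rot [3.1387e+00 5.0000e-04 1.6555e+00] F [0.8 0.8 0.1] gap 0.0923 t 26.975
shift units [-1.71 -4.57  2.59] turn units 0.0
pos [0.6134 0.0413 0.1822] rot [3.1387e+00 5.0000e-04 1.6555e+00] F [0.8 0.8 0.1] gap 0.0923 t 26.975
shift units [-1.71 -2.14  2.6 ] turn units 0.0
```

>>> apply_moves(
  plan="-0.2 -0.5 0 0; -0.3 -0.8 0 0; -0.3 -0.8 0 0; -0.3 -0.8 0 0; -0.3 -0.8 0 0; -0.31 -0.87 0 0; 0 0 0 0; 0 0 0 0",
  fingers=0,
  grip_force=10,
)

```text
t: 27.98
tool_pos: [0.4368, -0.0422, 0.1805]
eef_rot: [-3.142, -0.0, 1.655]
ft_force: [0.3, 0.8, 0.3]
finger_gap: 0.0164
```

>>> apply_moves(
  plan="0 0 0.5 0; 0 0 0.7 0; 0 0 0.7 0; 0 0 0.5 0; 0 0 0.2 0; 0 0 0 0",
)

```text
t: 28.72
tool_pos: [0.4368, -0.042, 0.0765]
eef_rot: [-3.141, -0.0, 1.656]
ft_force: [-0.2, -0.2, 0.8]
finger_gap: 0.0008
```

```bash
python3 - <<'E'
from h import *
J=(.5872,-.0097,np.radians(4.85)); go([*jig_to_world((-.055,-.02),J),.078],np.pi/2+J[2]); prof(grab('side'),.02,.06)
E
```

```text
pos [ 0.4368 -0.042   0.0765] rot [-3.1408e+00 -3.0000e-04  1.6559e+00] F [-0.2 -0.2  0.8] gap 0.0008 t 28.725
shift units [-0.01  2.44 -0.04] turn units 0.0
0.02 [0 0 0 0 0 0 0 0 0 0 0 0 0 0 0 0 5 1 0 0] -0.009
0.025 [0 0 0 0 0 0 0 0 0 0 0 0 0 0 0 1 2 0 0 0] -0.008
0.03 [0 0 0 0 0 0 0 0 0 1 1 0 0 0 0 1 1 0 0 0] -0.012
0.035 [0 0 0 0 0 0 0 0 0 2 4 0 0 0 0 2 3 0 0 0] -0.014
0.04 [0 0 0 0 0 0 0 0 4 4 3 1 0 0 1 0 0 0 0 0] -0.016
0.045 [0 0 0 0 0 0 0 0 3 1 3 3 0 0 2 1 0 0 0 0] -0.015
0.05 [0 0 0 0 0 0 0 0 3 5 5 1 0 1 3 4 3 0 0 0] -0.017
0.055 [0 0 0 0 0 0 0 0 3 3 2 6 0 1 6 6 0 0 0 0] -0.016
```

Fingers are shut, with clear space before the ball. Pushing +x.

>>> apply_moves(
  plan="0 0.2 0 0; 0 0.2 0 0; 0 0.2 0 0; 0 0.2 0 0; 0 0.2 0 0; 0 0.2 0 0; 0 0.2 0 0; 0 0.2 0 0; 0 0.2 0 0; 0 0.2 0 0; 0 0.1 0 0; 0 0 0 0",
)

```text
t: 30.28
tool_pos: [0.5206, -0.0352, 0.0767]
eef_rot: [3.141, 0.0, 1.656]
ft_force: [0.2, -0.2, -0.1]
finger_gap: 0.0002
```

```bash
cat >> h.py <<'E'
def ball(g,J=(.5872,-.0097,np.radians(4.85))):
    c,sn=np.cos(J[2]),np.sin(J[2]); R=np.array([[c,-sn],[sn,c]]); C=cloud(g); hsv=cv2.cvtColor(g['pixels'],cv2.COLOR_RGB2HSV)
    L=np.dstack([(C[...,:2]-[J[0],J[1]])@R, C[...,2]])
    red=((hsv[...,0]<6)|(hsv[...,0]>173))&(hsv[...,1]>140)&(abs(L[...,1]+.02)<.05)&(L[...,2]>.09)&(L[...,2]<.17)
    p=L[red]; print('ball',len(p),p.mean(0),p.min(0),p.max(0))
    return L
E
python3 - <<'E'
from h import *
ball(grab('side')); go([.57,-.03,.0765])
E
```

```text
ball 36 [-0.03777478 -0.02857265  0.13382263] [-0.04731309 -0.03620178  0.1247038 ] [-0.02823459 -0.01498171  0.14064159]
pos [ 0.5204 -0.0352  0.0768] rot [3.1413e+00 1.0000e-04 1.6556e+00] F [-0.1 -0.2 -0. ] gap 0.0007 t 30.325
shift units [0.02 1.25 0.01] turn units None
```

>>> apply_moves(
  plan="0 0.1 0 0; 0 0.06 0 0; 0 0 0 0; 0 0 0 0",
)

```text
t: 30.82
tool_pos: [0.5268, -0.0347, 0.0769]
eef_rot: [3.141, 0.0, 1.655]
ft_force: [-0.8, 0.5, -0.3]
finger_gap: 0.0004
```

>>> apply_moves(
  plan="0 0.06 0 0; 0 0 0 0; 0 0 0 0",
)

```text
t: 31.2
tool_pos: [0.5291, -0.0344, 0.0768]
eef_rot: [3.141, 0.0, 1.655]
ft_force: [0.3, -0.3, -0.5]
finger_gap: 0.0003
```

```bash
python3 - <<'E'
from h import *
ball(grab('side')); go([.57,-.03,.0765])
E
```

```text
ball 33 [-0.0303697  -0.02882842  0.1306465 ] [-0.03923666 -0.04011069  0.12235695] [-0.01919094 -0.01352224  0.13866166]
pos [ 0.5291 -0.0344  0.0769] rot [3.1413e+00 1.0000e-04 1.6555e+00] F [-0.5 -0.  -0.5] gap 0.0006 t 31.25
shift units [0.02 1.03 0.01] turn units None
```

Not at the end stop yet, since there is no force. Pushing a little more.

>>> apply_moves(
  plan="0 0.06 0 0; 0 0 0 0; 0 0 0 0",
)

```text
t: 31.62
tool_pos: [0.5294, -0.0343, 0.0767]
eef_rot: [-3.137, -0.0, 1.656]
ft_force: [-8.7, -1.5, 4.7]
finger_gap: 0.0003
```

>>> apply_moves(
  plan="0 0.05 0 0; 0 0 0 0; 0 0 0 0",
)

```text
t: 32.0
tool_pos: [0.5295, -0.0343, 0.0766]
eef_rot: [-3.133, -0.0, 1.656]
ft_force: [-14.9, -2.3, 9.3]
finger_gap: 0.0005
```

The hard stop is reached: 15 N and no further travel. Backing off, rising clear and checking everything.

>>> apply_moves(
  plan="0 -0.2 0 0; 0 -0.4 0 0; 0 -0.6 0 0; 0 -0.6 -0.2 0; 0 -0.3 -0.8 0; 0 0 -0.9 0; 0 0 -0.9 0; 0 0 -0.5 0; 0 0 0 0; 0 0 0 0",
)

```text
t: 33.25
tool_pos: [0.4492, -0.041, 0.2078]
eef_rot: [-3.14, -0.0, 1.655]
ft_force: [0.5, 0.4, -1.0]
finger_gap: 0.0007
```

```bash
python3 - <<'E'
from h import *
g=grab('side'); L=ball(g); hsv=cv2.cvtColor(g['pixels'],cv2.COLOR_RGB2HSV)
m=(hsv[...,2]>150)&(hsv[...,1]<100)&(abs(L[...,2]-.081)<.004)&(L[...,1]>.04)&(L[...,1]<.146)&(abs(L[...,0]-.02)<.08)
print('stone',cv2.minAreaRect((L[m][:,:2]*1000).astype(np.float32)),np.median(L[m][:,2]))
m=(hsv[...,0]>6)&(hsv[...,0]<18)&(hsv[...,1]>180)&(abs(L[...,0]-.03)<.05)&(abs(L[...,1]-.045)<.05)&(L[...,2]>.06)
p=L[m]; print('grip ztop',np.percentile(p[:,2],97),cv2.minAreaRect((p[p[:,2]>.118][:,:2]*1000).astype(np.float32)))
f=grab('top'); go([.5,0,.2])
save('final',np.vstack([cv2.resize(g['pixels'][150:250,260:380],(600,500),interpolation=cv2.INTER_CUBIC)]))
E
```

```text
ball 39 [-0.03158221 -0.02745915  0.12987267] [-0.04100471 -0.03616351  0.11932445] [-0.01952759 -0.01280568  0.1368149 ]
stone ((23.895252227783203, 105.58247375488281), (80.27904510498047, 88.98936462402344), 89.80140686035156) 0.08193106871543077
grip ztop 0.12769748567623462 ((29.63107681274414, 39.63536071777344), (29.924535751342773, 30.171937942504883), 6.491654872894287)
pos [ 0.4491 -0.041   0.2076] rot [-3.1396e+00 -6.0000e-04  1.6555e+00] F [ 0.2 -0.4  0.4] gap 0.0003 t 33.35
shift units [0.91 1.36 0.19] turn units None
```

View pics/final.png

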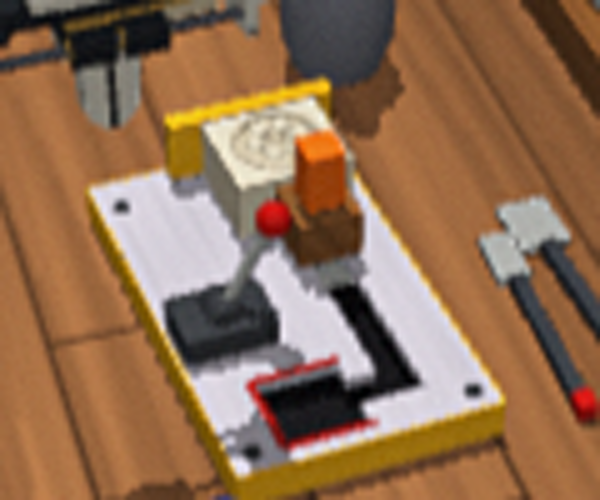

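The final crop shows the ball thrown over towards the slot (273,218), the stone at the fence and the stop upright; the robot is clear. One cross-check from the top view, which does not share the side camera's −4 mm bias, before handing in.

```bash
python3 - <<'E'
from h import *
J=(.5872,-.0097,np.radians(4.85)); c,sn=np.cos(J[2]),np.sin(J[2]); R=np.array([[c,-sn],[sn,c]])
f=load('top'); C=cloud(f); L=np.dstack([(C[...,:2]-[J[0],J[1]])@R, C[...,2]]); hsv=cv2.cvtColor(f['pixels'],cv2.COLOR_RGB2HSV)
# profile along y over the stone/fence at x -20..0 and grip at x 30
for x in(-.005,.01,.05):
    k=(abs(L[...,0]-x)<.004)&(L[...,1]>.03)&(L[...,1]<.18); p=L[k]; o=np.argsort(p[:,1]); print(x,[(round(a*1000),round(b*1000)) for a,b in p[o][:,1:]][::2])
k=(hsv[...,0]>6)&(hsv[...,0]<18)&(hsv[...,1]>180)&(abs(L[...,0]-.03)<.04)&(abs(L[...,1]-.045)<.04)&(L[...,2]>.11); print('grip',k.sum(),L[k].mean(0) if k.any() else '')
k=(abs(L[...,2]-.081)<.004)&(L[...,1]>.05)&(L[...,1]<.155)&(hsv[...,1]<110)&(hsv[...,2]>140)&(abs(L[...,0]-.02)<.07); print('stone',cv2.minAreaRect((L[k][:,:2]*1000).astype(np.float32)),k.sum())
E
```

```text
-0.005 [(31, 26), (35, 29), (38, 39), (42, 26), (45, 34), (46, 25), (49, 21), (52, 29), (52, 34), (56, 23), (59, 32), (62, 31), (66, 35), (69, 30), (71, 80), (74, 80), (77, 78), (81, 81), (84, 81), (87, 79), (91, 77), (94, 84), (97, 90), (100, 85), (104, 78), (104, 83), (107, 84), (110, 87), (111, 80), (114, 82), (118, 76), (120, 88), (124, 84), (127, 83), (130, 86), (134, 83), (135, 76), (138, 76), (141, 74), (144, 78), (147, 83), (148, 80), (151, 78), (154, 80), (154, 81), (158, 78), (161, 80), (164, 80), (176, -5), (179, -1)]
0.01 [(30, 68), (33, 69), (36, 110), (36, 75), (39, 116), (40, 77), (42, 113), (43, 73), (45, 117), (46, 71), (49, 118), (50, 74), (52, 120), (53, 71), (55, 122), (56, 73), (60, 73), (63, 81), (64, 64), (67, 69), (70, 81), (73, 81), (76, 82), (77, 77), (80, 78), (83, 84), (83, 82), (86, 83), (89, 83), (90, 84), (93, 86), (96, 90), (97, 80), (100, 83), (103, 82), (107, 80), (110, 83), (113, 81), (116, 83), (120, 81), (123, 81), (126, 85), (129, 91), (130, 81), (133, 85), (136, 87), (140, 82), (143, 81), (146, 83), (149, 83), (153, 82), (156, 81), (160, 79), (160, 78), (163, 79), (166, 86), (174, -2), (177, 7)]
0.05 [(30, 80), (37, 67), (43, 78), (50, 78), (57, 79), (60, 82), (64, 71), (67, 79), (72, 42), (73, 78), (74, 80), (77, 77), (80, 81), (80, 78), (84, 82), (87, 80), (90, 71), (93, 82), (97, 81), (100, 83), (104, 79), (107, 82), (110, 81), (113, 80), (117, 79), (120, 82), (123, 79), (124, 83), (127, 88), (130, 82), (130, 82), (134, 78), (137, 78), (140, 87), (144, 76), (147, 76), (150, 80), (153, 88), (156, 85), (160, 82), (163, 80), (164, 76), (175, -4), (178, 0), (179, 0)]
grip 90 [0.02774572 0.04495793 0.1237957 ]
stone ((22.34771156311035, 103.37187957763672), (89.87882995605469, 94.0646743774414), 0.36122435331344604) 455
```

```bash
python3 -c "
from cell import env
print(env.finish_job())"
```

```text
the job is handed in; nothing more can be done
None
```

I carried out the whole job in one go and handed it in at about 33 s on the robot's clock. No verdict came back.

**What was done:** I took the smallest orange-gripped stop, lowered it into the mouth and led it along both legs of the slot. There it pushed the stone against the fence, the push rising to 16 N with about 1 mm of give. I let go, then threw the lock lever to its end stop, where 15 N gave no further travel.

**Last checks:**
- **Stop:** the top view puts its axis at about (28, 45) mm in the jig, with its top at 124 mm, so it is at home with the foot down.
- **Stone:** its top runs from about y 70 mm to the fence with no gap, flat and square to under 1°.
- **Lever:** the ball is about 38 mm past its pivot towards the slot, which is roughly full throw.
- **Robot:** shut fingers and gripper are clear of everything.

**What disagreed:**
- **Height reading:** the reported tool height was about 33 mm lower than the true fingertips. A test close above the stop agreed with the cameras, so I worked with that offset.
- **Camera bias:** the side camera reads about 4 mm short in y (stop 39.6 mm, against 45 mm from above). I trusted the top view and the contact forces.
- **Top-view stone fit:** its centre came out at y 103 mm because the mask took in other pixels, so I used the height profile instead.
- **Not measured:** I did not re-measure the bystanders at the end. The arm felt no unexpected contact.

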